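Open the bayonet cover of the filter housing

TASK

Open the grey water filter housing so that its cartridge can be changed: turn the white bayonet cover anticlockwise (seen from above) up to its stop, lift it straight off, and set it down gently, top side up, in the middle of the dark rubber mat. Push the cover round by its ears, since the black knob only swivels and serves for lifting; the lugs are hidden and the cover may have been left part-way. Leave the other things on the worktop where they are.

Things in the scene. Friction and masses are not known exactly. Their poses are not given: they have to be found in the camera images.
- rim (a point): Grey round filter housing fixed to the worktop: bowl 116 mm across, 70 mm high, on a steel foot 132 mm across; two pipe stubs low on its sides (to 78 mm from the axis, tops 45 mm up). This point: on its axis in the plane of its top rim, 70 mm up, z up. Its yaw tells nothing about the hidden lugs. Bore 84 mm wide.
- cover: Loose white cover, 0.27 to 0.53 kg: disc 117 mm across, 10 mm thick, seated on the rim. Origin: centre of the disc's underside (at the rim point when seated), z up. Two like upright ears at its edge along its +x and -x. It needs an anticlockwise turn (about +z) of 45 to 95 degrees, how much is unknown, to a hard stop; it turns with a few newtons at an ear, and at the stop the force rises steeply.
- ear_a (a point): Centre of the ear on the cover's +x side, 68 mm from the axis and 13 mm above the cover's underside. The ear spans 55 to 82 mm from the axis, is 12 mm thick (along the cover's y) and 26 mm high. Axes as the cover's.
- ear_b (a point): Centre of the like ear on the cover's -x side. Axes as the cover's.
- spigot_foot (a point): Centre of the underside of the round spigot below the cover, 16 mm below the cover's origin; 60 mm across with two bayonet tabs out to 39 mm radius, held under lips in the bore with 3 mm play each way. At the stop and up to about 12 degrees before it, the cover lifts straight off (16 mm); elsewhere it is caught. Set down, the cover stands on this face.
- knob_center (a point): Black round lifting knob at the centre of the cover's top, 36 mm in diameter over its upper 18 mm, on a thinner neck; this point is on the axis, 34 mm above the cover's origin, at the height to grip; the knob's top is 10 mm above it, and the disc's top 22 mm below. The knob swivels freely on the cover, so twisting it does not turn the cover.
- mat_top (a point): Dark square rubber mat fixed on the worktop, 180 x 180 x 6 mm; this point is the centre of its top face, 6 mm above the worktop.
- sample_cup: Bystander: lidded sample cup, 56 mm across, 58 mm high, origin under its centre.
- meter: Bystander: white hand-held reader, 58 x 92 x 23 mm, lying flat, origin under its centre.
- tip_rack: Bystander: pipette tip rack, 52 x 82 x 29 mm, origin under its centre.
- pouch: Bystander: small flat packet, 62 x 90 x 10 mm, origin under its centre.

How it is judged:
On the way:
1. the cover is lifted clear, straight above the housing (z of cover in the frame of rim above 0.018 m and horizontal distance between cover and rim below 0.04 m), for 0.05 s.
At the end, for the whole second after the job is handed in: The cover stands on its spigot on the mat, top side up (within about 6 degrees), its centre within 50 mm of the mat's centre, at rest and released (horizontal distance between cover and mat_top below 0.05 m and z of cover in the frame of mat_top between 0.012 and 0.02 m and angle between cover's own z axis and vertical below 0.1 rad and linear speed of cover below 0.02 m/s and contact force between the fingers and cover below 0.1 N); the robot touches nothing.
It fails at once if the cover is dropped: faster than 0.6 m/s within 60 mm of the worktop (height (world z) of cover below 0.06 m and linear speed of cover above 0.6 m/s).
It fails at once if a bystander (sample cup, reader, tip rack, packet) is moved more than 30 mm (distance of any of sample_cup, meter, tip_rack, pouch from where it was at the start of the episode above 0.03 m).
It also fails if it takes over 59 s, if anything falls off the work surface, if the arm or the gripper's body presses on something with over 40 N, if the wrist force passes 120 N, or if a joint passes its speed limit or range.

ROBOT

A 6-joint arm with a two-finger parallel gripper is mounted at the origin on a cart in front of the work surface, level with it; the furniture and walls round the work are solid. World frame = base frame: x ahead of the robot, y to its left, z up, the work surface at z = 0. Lengths are in m, angles in rad, forces in N, time in s.
With the tool pointing down it reaches from about 0.375 to 0.9 m from the base axis. Payload 3.1 kg.
Tool frame: the origin (TCP) lies at the centre of the arm's flange, where the gripper is bolted on; the fingertips stand 173 mm ahead of it and the grasp point (between the pads) lies 155 mm ahead of it; z points along the fingers, x is the direction in which the jaws open and shut, and the axes are right-handed (so a half turn about z gives the same grasp; the last joint's range is limited). The gripper opens to 85 mm and grips with 20 to 120 N. Pads are 22 mm wide; open, the fingers measure 114 mm over their backs; the gripper's body (76 mm by 85 mm) begins 54 mm behind the grasp point. The pads swing forward as they close: fully open they stand 13 mm farther back than shut.
Start: joints at [1.091, 0.527, 1.433, -0, 1.181, -0.178], TCP at [0.186, 0.597, 0.405] pointing down, gripper open.
Joint ranges: [-3.08, 3.08], [-0.75, 2.2], [0.22, 2.44], [-1.43, 4.57], [0, 2.65], [-2.85, 2.85]. Speed limits (rad/s): [2.79, 2.79, 3.14, 3.14, 3.14, 3.14].

INTERFACE

Orientations are given as a unit quaternion [x, y, z, w].
In Python, from station import manip gives the robot as it stands.
- The arm moves only by the shell command python3 -m jog 'ROWS' [OPENING] [FORCE]. ROWS is JSON, a list that holds one entry, the list of rows, each a list of 4 numbers: the shift along the world's x, y, z in mm, then the turn about the world's z in degrees. A call has exactly 8 rows; each row shifts and turns the commanded pose from where the row before left it; what a row does not reach is not made up. A row lasts 1/8 s, in which the tool goes at most 62.5 mm and 10.7 degrees, less where a joint would pass 70% of its speed; a pose out of reach is approached as far as the arm can. A call is refused whole if a number of a shift passes 62.5 or a number of a turn 10.7, either way. A call with a gripper value outside its range is refused whole. OPENING is the opening in per cent of the stroke, from 0 (shut) to 100 (fully open), set as the call begins (- or left out, the last holds). The fingers move at their own pace and stop on an object; FORCE is the grip in N (left out, the last holds). Time passes only in rows, so rows that do not move let the fingers close, or fill a call up. It gives the time, the measured TCP pose, the force and the opening at its end, in the units of the state.
- manip.sense(): the state, without advancing time (a new reading comes with each control period).
- manip.snapshot(name): name is "side" or "top" or "wrist"; returns the picture (400x640x3 uint8, red, green, blue); there is no depth.
- manip.camera_info(name): a dict with "fx", "fy", "cx", "cy" (pixels), "R" (3x3) and "t" (3): a world point X has camera coordinates R X + t. Camera axes: x right, y down, z forward; pixel columns grow to the right and rows downward; lengths in m; the calibration is good to about 2 mm. A picture is of the moment at which its call begins: read the wrist's pose just before it. camera_info takes no time and is no camera call; for the wrist camera it gives the pose at the moment of the call.
- manip.sign_off(): hands the job in, once; it reports no verdict.
The state is a dict: "t": time; "q": joint angles; "qd": joint speeds; "tau": joint torques, N m; "tcp_pos": TCP position; "tool_rot": TCP orientation; "force": force on the tool from outside, world axes, zero at the start; "ft_torque": the same for the moment, N m; "finger_gap": opening from 0.0 (shut) to 1.0 (fully open).
Only numpy, scipy, OpenCV 4.12 (cv2) and the standard library are available. Lean on these libraries where they do the work, as an engineer would, in place of code of your own. Each camera call takes 0.05 s, during which the arm holds its last target. There are 200 camera calls.

## Working session

There is one attempt and no reset: what is moved stays moved. The work goes in short steps, Python scripts to look and compute and a shell command to move; the robot and the scene stay as the last step left them, time stands still between calls to the robot, and variables do not carry over. Pictures are saved under pics/ and viewed, about 8 in all and at most 12, crops included, and the job is handed in when it is done.

```bash
mkdir -p pics; ls; python3 - <<'E'
from station import manip
import cv2
s=manip.sense();print(s)
for n in("top","side"):
    im=manip.snapshot(n);cv2.imwrite(f"pics/{n}0.png",im[:,:,::-1]);c=manip.camera_info(n);print(n,c)
E
```

```text
pics
{'t': 0.0, 'q': array([ 1.09048694e+00,  5.28471783e-01,  1.43392143e+00, -8.18070891e-06,
        1.18139839e+00, -1.78521752e-01]), 'qd': array([ 0.00014166, -0.00030286, -0.00024327,  0.00175914,  0.0005921 ,
       -0.00132101]), 'tau': array([ 3.75167465e-04, -4.42340076e+01, -1.78033018e+01, -8.66551272e-05,
        8.35865038e-03,  1.36540831e-05]), 'tcp_pos': array([0.18558804, 0.59644206, 0.40372367]), 'tool_rot': array([ 8.05364199e-01,  5.92779299e-01, -9.85478776e-04,  4.87545980e-04]), 'force': array([-0.49656084,  0.86717865,  0.36089345]), 'ft_torque': array([-0.03560894, -0.01564908,  0.04399791]), 'finger_gap': 1.003526704874933}
top {'fx': 376.74296261496033, 'fy': 376.74296261496033, 'cx': 321.66820259676894, 'cy': 198.04200155364933, 'R': array([[-0.02360111, -0.99919705, -0.03237643],
       [-0.99880836,  0.02495102, -0.04194418],
       [ 0.04271833,  0.03134792, -0.99859524]]), 't': array([-0.03724305,  0.52716636,  0.93419283])}
side {'fx': 364.3174717217242, 'fy': 364.3174717217242, 'cx': 316.22844045876064, 'cy': 197.63678160765838, 'R': array([[ 8.63337984e-01, -5.04625587e-01,  7.36111903e-04],
       [-1.98478934e-01, -3.40907843e-01, -9.18905847e-01],
       [ 4.63954349e-01,  7.93180219e-01, -3.94476239e-01]]), 't': array([-0.50861248,  0.18964147,  0.70070462])}
```

View pics/top0.png

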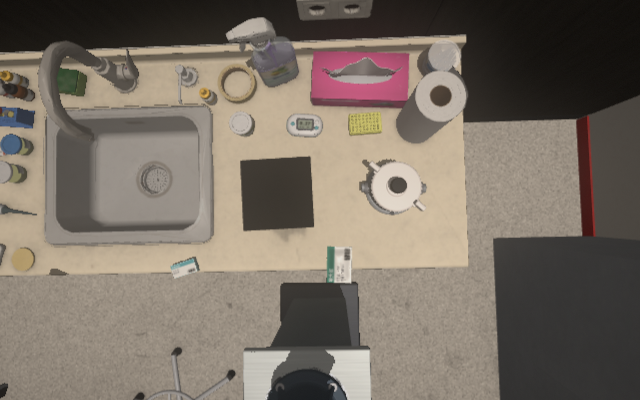

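View pics/side0.png

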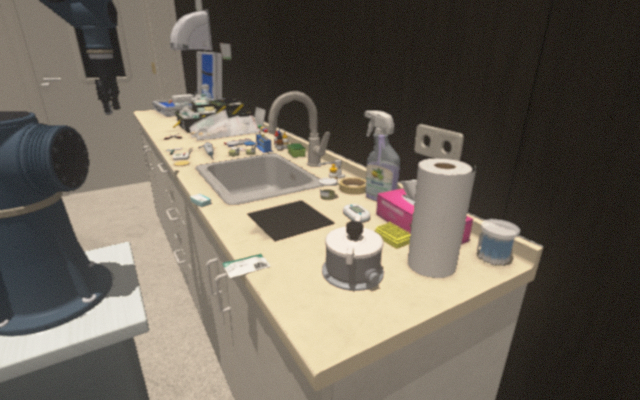

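The top view shows the knob at (397,186), ears near (371,168) and (420,206), the mat centre near (277,193). Bystanders are cup (241,123), reader (305,125), tip rack (365,123) and packet (340,262), and the paper roll stands at (430,110). The side view agrees, with the knob at (355,230).

```bash
cat > h.py <<'E'
import numpy as np,cv2
from station import manip
def ray(n,uv,z,c=None):
    c=c or manip.camera_info(n);R,t=np.array(c["R"]),np.array(c["t"])
    o=-R.T@t;d=R.T@np.array([(uv[0]-c["cx"])/c["fx"],(uv[1]-c["cy"])/c["fy"],1])
    return o+d*(z-o[2])/d[2]
def proj(n,X,c=None):
    c=c or manip.camera_info(n);p=np.array(c["R"])@X+c["t"]
    return np.array([c["fx"]*p[0]/p[2]+c["cx"],c["fy"]*p[1]/p[2]+c["cy"]])
def blob(mask,near):
    n,l,st,ce=cv2.connectedComponentsWithStats(mask.astype(np.uint8))
    i=min(range(1,n),key=lambda k:np.hypot(*(ce[k]-near))+(1000 if st[k,4]<30 else 0))
    return ce[i],st[i],l==i
E
python3 - <<'E'
from h import *
im=cv2.imread("pics/top0.png").astype(int);mx=im.max(2);mn=im.min(2)
c,s,m=blob(mx<70,(397,186));print("knob",c,s,ray("top",c,.105))
c,s,m=blob(mx<60,(277,193));print("mat",c,s,ray("top",c,.006))
print([ray("top",p,.006)[:2].round(3) for p in cv2.boxPoints(cv2.minAreaRect(np.argwhere(m)[:,::-1].astype(np.float32)))])
c,s,m=blob((mn>150)&(mx-mn<25),(397,188));print("cover",c,s,ray("top",c,.08))
P=np.argwhere(m)[:,::-1]
W=np.array([ray("top",p,.09)[:2] for p in P]);k=ray("top",blob(mx<70,(397,186))[0],.105)[:2]
d=W-k;r=np.hypot(*d.T);
for i in np.argsort(-r)[:24]:print(P[i],r[i].round(3),np.degrees(np.arctan2(d[i,1],d[i,0])).round(0),end='; ')
sd=cv2.imread("pics/side0.png").astype(int);print("side knob pred",proj("side",np.r_[k,.105]))
cv2.imwrite("pics/c0.png",np.hstack([cv2.resize(im[145:230,350:445].astype(np.uint8),None,fx=4,fy=4,interpolation=2),cv2.resize(sd[210:295,310:405].astype(np.uint8),None,fx=4,fy=4,interpolation=2)]))
E
```

```text
knob [457.79402116 146.13252356] [    0     0   640   400 62487] [ 0.63092781 -0.36113071  0.105     ]
mat [313.0726737  316.14583845] [ 272  283   79   64 4073] [ 0.23277026 -0.02155956  0.006     ]
[array([0.316, 0.08 ]), array([ 0.313, -0.115]), array([ 0.159, -0.111]), array([0.161, 0.082])]
cover [392.9391771  198.45080501] [374 183  44  30 559] [ 0.5180764  -0.21675033  0.08      ]
[376 197] 0.214 121.0; [379 201] 0.214 124.0; [377 198] 0.213 121.0; [380 202] 0.213 124.0; [376 196] 0.213 120.0; [378 199] 0.213 122.0; [381 203] 0.213 125.0; [375 194] 0.212 119.0; [379 200] 0.212 123.0; [377 197] 0.212 121.0; [376 195] 0.212 120.0; [380 201] 0.212 124.0; [378 198] 0.212 122.0; [375 193] 0.211 118.0; [381 202] 0.211 125.0; [374 191] 0.211 117.0; [377 196] 0.211 120.0; [379 199] 0.211 123.0; [382 203] 0.211 126.0; [376 194] 0.211 119.0; [380 200] 0.21 123.0; [383 204] 0.21 127.0; [378 197] 0.21 121.0; [375 192] 0.21 118.0; side knob pred [435.77896349 247.47187254]
```

View pics/c0.png

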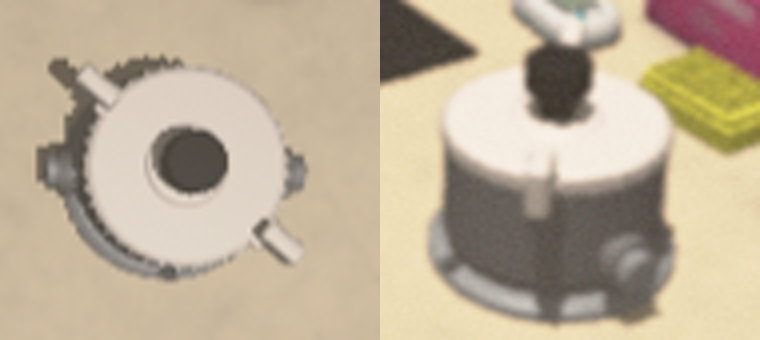

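```bash
python3 - <<'E'
from h import *
im=cv2.imread("pics/top0.png").astype(int);mx=im.max(2);mn=im.min(2)
w=np.zeros(mx.shape,bool);w[170:205,382:412]=1
c,s,m=blob((mx<100)&w,(398,185));print("knob",c,s[4]);k=ray("top",c,.112);print(k)
w[:]=0;w[150:237,235:320]=1
c,s,m=blob((mx<70)&w,(277,193));print("mat",c,s,ray("top",c,.006))
b=cv2.boxPoints(cv2.minAreaRect(np.argwhere(m)[:,::-1].astype(np.float32)));print([ray("top",p,.006)[:2].round(3) for p in b])
a=[ray("top",p,.095)[:2] for p in((370.8,163),(424,209.5))]
for p in a:
  d=p-k[:2];print("ear tip",p,np.hypot(*d),np.degrees(np.arctan2(d[1],d[0])))
d=a[0]-a[1];print("mid",(a[0]+a[1])/2,np.hypot(*d),np.degrees(np.arctan2(d[1],d[0])))
# disc ellipse: white pixels
w[:]=0;w[155:216,366:430]=1
# disc outline points read in crop: left 85,165 right 287,165 top 185,66 bottom 195,268
pt=np.array([(85,165),(287,165),(185,66),(195,268)])/4+[350,145]
W=[ray("top",p,.08)[:2] for p in pt];print("disc",np.round(W,3),np.mean(W,0))
print("side knob pred (crop)",(proj("side",np.r_[k[:2],.114])-[310,210])*4+[380,0])
for nm,p,z in(("cup",(241,123),.058),("meter",(305,125),.02),("rack",(365,123),.029),("pouch",(340,262),.01),("roll",(441,95),.25)):print(nm,ray("top",p,z))
E
```

```text
knob [397.72636816 184.85074627] 201
[ 0.54691599 -0.22327882  0.112     ]
mat [276.84932362 193.21227888] [ 241  157   73   73 4805] [0.54135899 0.06324643 0.006     ]
[array([0.628, 0.155]), array([ 0.632, -0.022]), array([ 0.457, -0.028]), array([0.451, 0.148])]
ear tip [ 0.59970134 -0.16672384] 0.07736122133320718 46.97455600171186
ear tip [ 0.49080146 -0.28339144] 0.08223361911807375 -133.02986136817916
mid [ 0.5452514  -0.22505764] 0.15959484033281154 46.972279886067405
disc [[ 0.548 -0.168]
 [ 0.545 -0.284]
 [ 0.604 -0.227]
 [ 0.487 -0.229]] [ 0.54555359 -0.22688445]
side knob pred (crop) [556.76764615  54.91576855]
cup [0.71051268 0.13928378 0.058     ]
meter [ 0.70990005 -0.01288373  0.02      ]
rack [ 0.70807402 -0.16203531  0.029     ]
pouch [ 0.36582804 -0.09186546  0.01      ]
roll [ 0.70338739 -0.28567467  0.25      ]
```

```bash
python3 -m jog '[[[30,-50,0,-7],[30,-50,0,-7],[30,-50,0,-7],[30,-50,0,-7],[30,-50,0,-7],[30,-50,0,-7],[30,-50,0,-7],[30,-50,0,-7]]]' 55 40
python3 -m jog '[[[9,-59,0,-7.5],[9,-59,0,-7.5],[9,-59,0,-7.5],[9,-59,0,-7.5],[9,-59,0,-7.5],[9,-59,0,-7.5],[9,-59,0,-7.5],[9,-59,0,-7.5]]]'
python3 - <<'E'
from h import *
s=manip.sense();print(s['t'],s['tcp_pos'],s['tool_rot'],s['force'],s['q'])
c=manip.camera_info("wrist");im=manip.snapshot("wrist");cv2.imwrite("pics/w1.png",im[:,:,::-1])
a=np.radians(47);k=np.array([.546,-.225])
for sg in(1,-1):
  for r in(.055,.082):print(proj("wrist",np.r_[k+sg*r*np.array([np.cos(a),np.sin(a)]),.096],c).round(0))
print("knob",proj("wrist",np.r_[k,.114],c))
E
```

```text
t: 1.1
tcp_pos: [0.4264, 0.195, 0.4046]
tool_rot: [0.99, 0.143, -0.0, -0.0]
force: [1.2, 0.2, -0.5]
finger_gap: 0.551
t: 2.1
tcp_pos: [0.4976, -0.2772, 0.4044]
tool_rot: [0.929, -0.371, -0.0, -0.0]
force: [0.5, 0.6, 0.7]
finger_gap: 0.548
2.1 [ 0.49759085 -0.27723227  0.40435821] [ 9.28598556e-01 -3.71085661e-01 -3.07134300e-04 -2.43933466e-04] [0.45619126 0.60664801 0.70369038] [-7.04499643e-01  4.53357481e-01  1.57414402e+00  2.97032722e-04
  1.11482888e+00  5.57253021e-02]
[322.  40.]
[322.   3.]
[323. 171.]
[324. 199.]
knob [322.68367875 108.7831738 ]
```

View pics/w1.png

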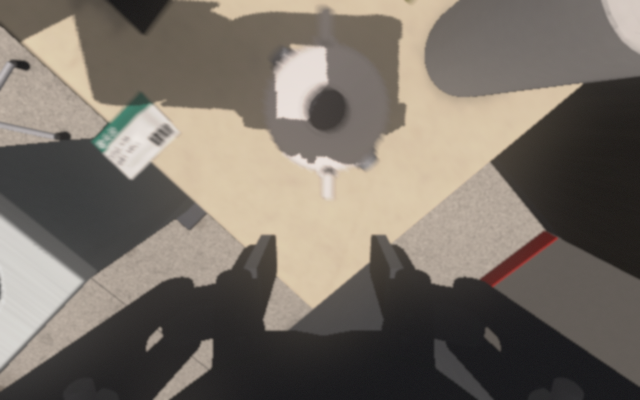

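The wrist view shows ear_b at (328,170–199) and the knob at (328,107), within 5 px (about 3 mm) of my predictions. The fingers are lined up on either side of the ear, so I'll descend, touch it, then push.

```bash
python3 -m jog '[[[0,-2,-40,0],[0,0,-40,0],[0,0,-35,0],[0,0,-25,0],[0,0,-15,0],[0,0,0,0],[6,-5.5,0,0],[5,-4.7,0,0]]]'
python3 -m jog '[[[5.7,-3.0,0,5],[6,-2.4,0,5],[6.2,-1.9,0,5],[6.3,-1.4,0,5],[6.4,-0.8,0,5],[6.4,-0.3,0,5],[6.4,0.3,0,5],[0,0,0,0]]]'
python3 - <<'E'
from h import *
s=manip.sense();print(s['t'],s['force'],s['ft_torque'])
im=manip.snapshot("top");cv2.imwrite("pics/t2.png",cv2.resize(im[140:235,345:450,::-1],None,fx=5,fy=5,interpolation=2))
E
```

```text
t: 3.15
tcp_pos: [0.5097, -0.2882, 0.251]
tool_rot: [0.929, -0.369, 0.002, 0.001]
force: [-0.5, -0.4, -0.1]
finger_gap: 0.549
t: 4.15
tcp_pos: [0.5529, -0.2974, 0.2506]
tool_rot: [0.997, -0.073, 0.001, 0.001]
force: [0.6, -0.5, 0.3]
finger_gap: 0.55
4.15 [ 0.58704279 -0.4967244   0.30097438] [-0.01055508 -0.04025064  0.06686663]
```

View pics/t2.png

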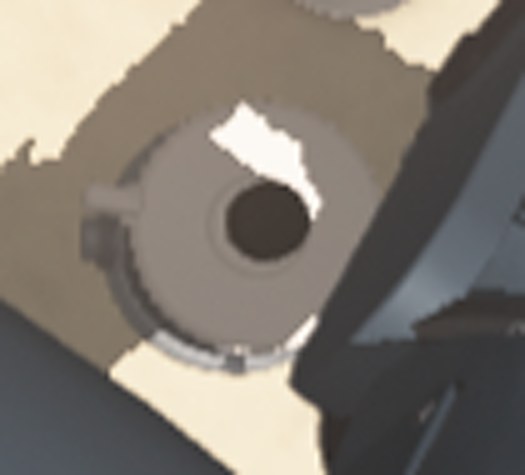

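The picture shows ear_a at (366,179) and the knob at (398,184), so the cover has turned about 35° with little resistance. From here I'll use smaller steps and watch the force.

```bash
python3 -m jog '[[[6.4,0.9,0,5],[1.25,0.25,0,1],[1.25,0.3,0,1],[1.25,0.3,0,1],[1.25,0.35,0,1],[1.25,0.35,0,1],[1.25,0.4,0,1],[1.2,0.4,0,1]]]'
```

```text
t: 5.2
tcp_pos: [0.5673, -0.2937, 0.2497]
tool_rot: [0.999, 0.033, 0.0, 0.0]
force: [-1.5, -0.8, 0.7]
finger_gap: 0.545
```

```bash
python3 -m jog '[[[1,0.3,0,0.8],[1,0.35,0,0.8],[1,0.35,0,0.8],[1,0.35,0,0.8],[1,0.35,0,0.8],[1,0.4,0,0.8],[1,0.4,0,0.8],[1,0.4,0,0.8]]]'
```

```text
t: 6.2
tcp_pos: [0.5753, -0.2908, 0.2497]
tool_rot: [0.996, 0.089, -0.0, -0.0]
force: [-0.8, -1.1, 0.4]
finger_gap: 0.549
```

```bash
python3 -m jog '[[[0.9,0.45,0,0.8],[0.9,0.45,0,0.8],[0.9,0.45,0,0.8],[0.9,0.45,0,0.8],[0.9,0.5,0,0.8],[0.9,0.5,0,0.8],[0.9,0.5,0,0.8],[0.9,0.5,0,0.8]]]'
```

```text
t: 7.2
tcp_pos: [0.5825, -0.287, 0.2497]
tool_rot: [0.99, 0.144, 0.0, 0.0]
force: [0.1, -1.5, 0.2]
finger_gap: 0.55
```

```bash
python3 -m jog '[[[1,0.5,0,0.8],[1,0.5,0,0.8],[0.9,0.5,0,0.8],[0.9,0.5,0,0.8],[0.9,0.55,0,0.8],[0.9,0.55,0,0.8],[0.9,0.55,0,0.8],[0.9,0.55,0,0.8]]]'
```

```text
t: 8.2
tcp_pos: [0.5897, -0.2829, 0.2497]
tool_rot: [0.98, 0.199, -0.0, 0.0]
force: [-2.6, -3.4, 1.2]
finger_gap: 0.551
```

```bash
python3 -m jog '[[[0.8,0.6,0,0.8],[0.8,0.6,0,0.8],[0.8,0.65,0,0.8],[0.8,0.65,0,0.8],[0.8,0.65,0,0.8],[0.8,0.65,0,0.8],[0.8,0.7,0,0.8],[0.8,0.7,0,0.8]]]'; python3 - <<'E'
from h import *
im=manip.snapshot("top");cv2.imwrite("pics/t3.png",cv2.resize(im[140:235,345:450,::-1],None,fx=5,fy=5,interpolation=2))
E
```

```text
t: 9.2
tcp_pos: [0.5917, -0.28, 0.2493]
tool_rot: [0.967, 0.254, -0.008, -0.001]
force: [-19.1, -12.3, 5.5]
finger_gap: 0.551
```

View pics/t3.png

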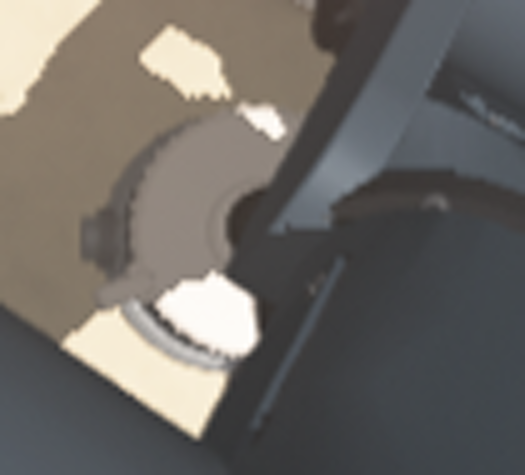

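The force rose steeply to 23 N against the push, and ear_a is now at (110,295) in the crop, about 115°. That is a turn of about 68°, so this is the stop. I'll back off the ear and rise.

```bash
python3 -m jog '[[[-6,-4.5,0,0],[-6,-4.5,0,0],[-3,-2.5,0,0],[0,0,15,0],[0,0,25,0],[0,0,35,0],[0,0,30,0],[0,0,0,0]]]' 75
python3 - <<'E'
from h import *
s=manip.sense();print(s['tcp_pos'],s['force'],2*np.degrees(np.arctan2(s['tool_rot'][1],s['tool_rot'][0])))
c=manip.camera_info("wrist");im=manip.snapshot("wrist");cv2.imwrite("pics/w4.png",im[:,:,::-1])
o=-np.array(c["R"]).T@c["t"];print("cam",o-s['tcp_pos'],c["fx"])
for z in(.14,.15,.16,.17,.18):
  p=[ray("wrist",q,s['tcp_pos'][2]-z,c) for q in((275,237),(372,237))];print(z,np.hypot(*(p[0]-p[1])[:2]),((p[0]+p[1])/2-s['tcp_pos'])[:2])
E
```

```text
t: 10.25
tcp_pos: [0.5824, -0.2892, 0.3589]
tool_rot: [0.967, 0.253, 0.003, 0.003]
force: [0.7, -1.0, -0.3]
finger_gap: 0.751
[ 0.58239166 -0.28921717  0.35891126] [ 0.69866801 -1.04885793 -0.28508747] 29.347730432752904
cam [-0.03287464  0.05767029 -0.03181354] 302.74567683723615
0.14 0.03735197470017655 [-0.00978018  0.01790574]
0.15 0.040804529954467095 [-0.00764549  0.01423018]
0.16 0.04425708520875779 [-0.0055108   0.01055463]
0.17 0.047709640463048396 [-0.00337611  0.00687907]
0.18 0.05116219571733897 [-0.00124142  0.00320351]
```

View pics/w4.png

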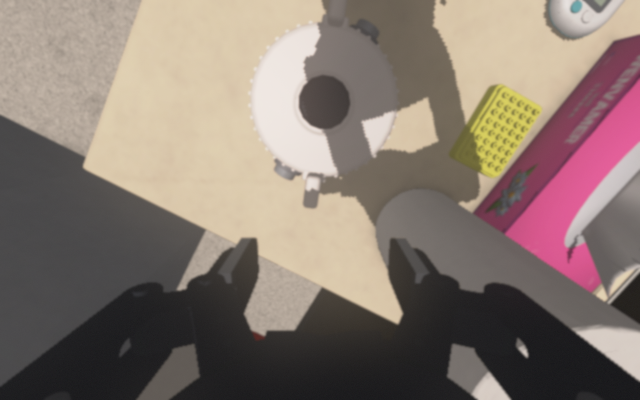

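The wrist view has the knob at (324,102), ear_b at (312,190) and ear_a at (337,10). The cover is level, and the packet, rack and paper roll have not moved.

```bash
python3 - <<'E'
from h import *
c=manip.camera_info("wrist");t=manip.sense()['tcp_pos']
im=cv2.imread("pics/w4.png");g=im.max(2);w=np.zeros(g.shape,bool);w[70:132,292:356]=1
b,s,m=blob((g<75)&w,(324,102));print(b,s)
k=ray("wrist",b,.113,c);print("knob",k,"shift",(k-t)[:2]*1000)
e=[ray("wrist",p,.095,c) for p in((312,205),(337,5))]
d=e[1]-e[0];print("ears",e,np.hypot(*d[:2]),np.degrees(np.arctan2(d[1],d[0])))
E
```

```text
[337.91496063  99.08188976] [326  78  23  46 635]
knob [ 0.55299695 -0.21754915  0.113     ] shift [-28.78075998  71.31029641]
ears [array([ 0.57562716, -0.29574671,  0.095     ]), array([ 0.52263844, -0.16471603,  0.095     ])] 0.14133946086547403 112.01837648518233
```

```bash
python3 - <<'E'
from h import *
c=manip.camera_info("wrist");t=manip.sense()['tcp_pos']
for p in((324.5,102.5),(299,102.5),(350,102.5)):
  k=ray("wrist",p,.113,c);print("knob",k,"shift",(k-t)[:2]*1000)
E
```

```text
knob [ 0.54626724 -0.22383926  0.113     ] shift [-35.51047508  65.0201885 ]
knob [ 0.53139979 -0.23221414  0.113     ] shift [-50.37792608  56.64530252]
knob [ 0.56113905 -0.21546191  0.113     ] shift [-20.63866214  73.39753158]
```

```bash
python3 -m jog '[[[-12,21,0,0],[-12,21,0,0],[-12,22,0,0],[0,0,-30,0],[0,0,-30,0],[0,0,-26,0],[0,0,-20,0],[0,0,0,0]]]'
python3 -m jog '[[[0,0,0,0],[0,0,0,0],[0,0,0,0],[0,0,0,0],[0,0,0,0],[0,0,0,0],[0,0,0,0],[0,0,0,0]]]' 0 50
```

```text
t: 11.3
tcp_pos: [0.545, -0.2247, 0.2478]
tool_rot: [0.967, 0.253, -0.001, -0.001]
force: [-0.2, -0.1, 0.3]
finger_gap: 0.75
t: 12.3
tcp_pos: [0.5472, -0.2252, 0.2542]
tool_rot: [0.967, 0.253, 0.003, 0.003]
force: [-1.5, 3.6, 32.2]
finger_gap: 0.405
```

The gap of 0.405 matches the knob (about 36 mm), but the swinging fingertips press on the disc with 32 N. I'll reopen, raise 6 mm and grip again.

```bash
python3 -m jog '[[[0,0,0,0],[0,0,0,0],[0,0,3,0],[0,0,3,0],[0,0,0,0],[0,0,0,0],[0,0,0,0],[0,0,0,0]]]' 60 50
python3 -m jog '[[[0,0,0,0],[0,0,0,0],[0,0,0,0],[0,0,0,0],[0,0,0,0],[0,0,0,0],[0,0,0,0],[0,0,0,0]]]' 0 50
```

```text
t: 13.3
tcp_pos: [0.5452, -0.2251, 0.2546]
tool_rot: [0.967, 0.253, -0.0, -0.0]
force: [0.1, -1.1, -0.5]
finger_gap: 0.6
t: 14.3
tcp_pos: [0.5457, -0.2251, 0.2551]
tool_rot: [0.967, 0.253, 0.001, 0.0]
force: [3.3, 2.8, 5.1]
finger_gap: 0.402
```

```bash
python3 -m jog '[[[0,0,1,0],[0,0,1,0],[0,0,1,0],[0,0,1,0],[0,0,1,0],[0,0,1,0],[0,0,1,0],[0,0,1,0]]]'
```

```text
t: 15.3
tcp_pos: [0.545, -0.2251, 0.2628]
tool_rot: [0.967, 0.253, -0.0, -0.0]
force: [-0.3, 0.3, -3.2]
finger_gap: 0.401
```

It lifted 8 mm at only −3.2 N, which is just the cover's weight (about 0.33 kg), so it is free.

```bash
python3 -m jog '[[[0,0,4,0],[0,0,6,0],[0,0,8,0],[0,0,10,0],[0,0,12,0],[0,0,12,0],[0,0,10,0],[0,0,6,0]]]'
python3 - <<'E'
from h import *
print(manip.sense()['tcp_pos'],manip.sense()['force'])
im=manip.snapshot("side");cv2.imwrite("pics/s5.png",cv2.resize(im[120:320,220:480,::-1],None,fx=3,fy=3))
E
```

```text
t: 16.3
tcp_pos: [0.5453, -0.2252, 0.3317]
tool_rot: [0.967, 0.253, 0.0, 0.0]
force: [0.4, -0.9, -4.1]
finger_gap: 0.402
[ 0.54532029 -0.22515516  0.33168313] [ 0.44414186 -0.93750707 -4.08969631]
```

View pics/s5.png

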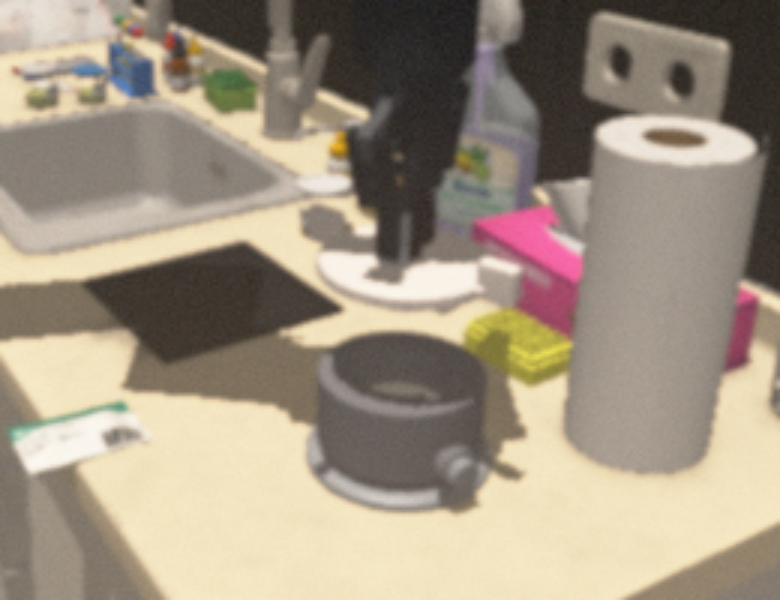

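The side view shows the cover level in the gripper at crop (415,275), above and behind the open housing at (400,420). The bystanders are in place, so I'll carry it to the mat.

```bash
python3 -m jog '[[[-0.5,20,0,0],[-0.5,36,0,0],[-0.5,46,0,0],[-0.5,50,0,0],[-0.5,50,0,0],[-0.5,42,0,0],[-0.5,28,0,0],[-0.5,16,0,0]]]'
python3 -m jog '[[[0,0,-15,0],[0,0,-20,0],[0,0,-22,0],[0,0,-22,0],[0,0,-18,0],[0,0,-11,0],[0,0,-6,0],[0,0,-3,0]]]'
```

```text
t: 17.35
tcp_pos: [0.5402, 0.0653, 0.3302]
tool_rot: [0.967, 0.254, -0.001, -0.0]
force: [0.2, -0.7, -2.8]
finger_gap: 0.402
t: 18.35
tcp_pos: [0.5414, 0.0626, 0.2135]
tool_rot: [0.968, 0.253, 0.0, 0.0]
force: [-0.2, 0.4, -2.9]
finger_gap: 0.401
```

```bash
python3 -m jog '[[[0,0,-1,0],[0,0,-1,0],[0,0,-1,0],[0,0,-1,0],[0,0,-1,0],[0,0,-1,0],[0,0,-1,0],[0,0,0,0]]]'
```

```text
t: 19.35
tcp_pos: [0.5412, 0.0629, 0.2071]
tool_rot: [0.967, 0.253, 0.0, 0.0]
force: [-1.5, -0.9, 2.4]
finger_gap: 0.4
```

Contact with the mat came at the expected height: TCP z is 0.207 and the force turned to +2.4 N. I'll release and rise.

```bash
python3 -m jog '[[[0,0,0,0],[0,0,0,0],[0,0,0,0],[0,0,0,0],[0,0,5,0],[0,0,15,0],[0,0,30,0],[0,0,40,0]]]' 75
python3 -m jog '[[[-20,-50,30,0],[-20,-50,0,0],[-20,-50,0,0],[-20,-50,0,0],[-20,-50,0,0],[0,0,0,0],[0,0,0,0],[0,0,0,0]]]'
python3 - <<'E'
from h import *
s=manip.sense();print(s['tcp_pos'],s['force'],s['finger_gap'])
a=manip.snapshot("top")[80:290,210:450,::-1];b=manip.snapshot("side")[140:320,200:480,::-1]
cv2.imwrite("pics/f6.png",np.hstack([cv2.resize(a,(400,350)),cv2.resize(b,(400,350))]))
E
```

```text
t: 20.35
tcp_pos: [0.5409, 0.0629, 0.2979]
tool_rot: [0.967, 0.253, -0.001, -0.0]
force: [0.9, -0.2, -0.7]
finger_gap: 0.75
t: 21.35
tcp_pos: [0.4415, -0.1858, 0.327]
tool_rot: [0.967, 0.254, 0.0, -0.0]
force: [0.2, -0.8, -0.2]
finger_gap: 0.746
[ 0.44146442 -0.18577342  0.32699531] [ 0.1927135  -0.76131872 -0.18575359] 0.7457913341240617
```

View pics/f6.png

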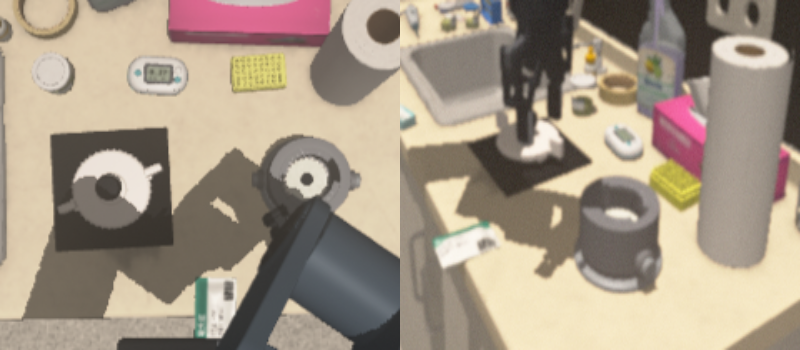

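The cover stands upright in the middle of the mat, with its centre and the mat's both at about (112,188). The housing is open, the bystanders look unmoved, and the gripper hangs free.

```bash
python3 -c "
from station import manip
s=manip.sense();print(s['t'],abs(s['qd']).max(),s['force']);print(manip.sign_off())"
```

```text
21.45 0.0031885239725338464 [-0.91397628  0.21379201 -0.07805134]
the job is handed in; nothing more can be done
None
```

The filter housing is open, and the cover stands top side up in the middle of the mat. I handed the job in at 21.5 s; no verdict was given.

- **Turning:** I pushed the cover anticlockwise by one ear, about 68°, until the force rose to 23 N at the stop.
- **Lifting:** I gripped it by the knob and lifted it straight off. The only load was its own weight, about 3 to 4 N.
- **Setting down:** I lowered it slowly onto the mat and felt contact at the expected height.

**Last checks:** the top view put the cover's centre on the mat's centre to within a few mm. The bystanders looked unmoved by eye; I did not measure them again. The arm was still and touching nothing, with under 1 N on the wrist.

**What went wrong:** my first grip on the knob was too low, and the closing fingertips pressed on the cover with 32 N. I reopened, raised 6 mm and gripped again. One automatic search for the knob in a wrist picture picked up a shadow, so I read the circle by eye. That reading matched the earlier position to about 2 mm.

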